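# Put the well tray back in the wet palette and shut the lid

## Robot

A 7-joint arm with a two-finger parallel gripper is mounted at the origin on the work surface. World frame = base frame: x ahead of the robot, y to its left, z up, the work surface at z = 0. Lengths are in m, angles in degrees, forces in N, time in s.
With the tool pointing down it reaches from about 0.425 to 0.875 m from the base axis. Payload 4.7 kg.
Tool frame: the origin (TCP) lies midway between the tips of the shut fingers; the grasp point (between the pads) lies 19 mm behind it; z points along the fingers, x is the direction in which the jaws open and shut, and the axes are right-handed (so a half turn about z gives the same grasp; the last joint's range is limited). The gripper opens to 87 mm and grips with 3 to 60 N. Pads are 19 mm wide; open, the fingers measure 117 mm over their backs; the gripper's body (75 mm by 190 mm) begins 51 mm behind the grasp point.
Start: joints at [66.927, 18.392, -4.016, 83.108, 1.295, 78.541, -3.26], TCP at [0.263, -0.594, 0.223] pointing down, gripper open.
Joint ranges: [-163.93, 163.93], [-17.29, 119.83], [-79.2, 71.16], [3.27, 140.29], [-89.18, 269.18], [5.43, 117.66], [-154.24, 154.24]. Speed limits (degrees/s): [147.25, 147.25, 180, 180, 180, 180, 180].

## Interface

Orientations are given as [roll, pitch, yaw] about the fixed x, y, z axes, in that order (R = Rz(yaw) Ry(pitch) Rx(roll)).
In Python, from cell import telemetry, optics, env gives the robot as it stands.
- The arm moves only by the tool arm_command, never from a script. Its arguments are lists of equal length, an entry for each row: "translation": the shift along the tool's x, y, z in cm, a list of three; "twist": the turn about the tool's z in degrees. In form: {"translation": [[x, y, z], ...], "twist": [twist, ...]}. A call has 1 to 10 rows; each row shifts and turns the pose as measured when the row begins, along the tool's axes as they then stand; what a row does not reach is not made up. A row lasts 1/8 s, in which the tool goes at most 62.5 mm and 10.7 degrees, less where a joint would pass 70% of its speed; a pose out of reach is approached as far as the arm can. A call is refused whole if a number of a shift passes 6.25 or a number of a turn 10.7, either way. A call with a gripper value outside its range is refused whole. "grip" is the opening in per cent of the stroke, from 0 (shut) to 100 (fully open), set as the call begins (left out, the last holds). The fingers move at their own pace and stop on an object; "force" is the grip in N (left out, the last holds). Time passes only in rows, so rows that do not move let the fingers close. It gives the time, the measured TCP pose, the force and the opening at its end, in the units of the state.
- telemetry.get_obs(): the state, without advancing time (a new reading comes with each control period).
- optics.read_camera(name): name is "scene" or "top"; returns a dict with "img" (480x640x3 uint8, blue, green, red), "fx", "fy", "cx", "cy" (pixels), "dist" ([k1, k2, p1, p2, k3] as OpenCV has them; the pictures are not rectified), "extrinsics" (4x4, takes a point from camera to world coordinates). Camera axes: x right, y up, looking along -z (the intrinsics and any distortion apply to the point x, -y, -z); pixel columns grow to the right and rows downward; lengths in m; the calibration is good to about 2 mm. A picture is of the moment at which its call begins. There is no depth.
- env.sign_off(): hands the job in, once; it reports no verdict.
The state is a dict: "time_s": time; "qpos": joint angles; "joint_velocities": joint speeds; "effort": joint torques, N m; "tool_pos": TCP position; "tool_rot": TCP orientation; "force": force on the tool from outside, world axes, zero at the start; "wrist_torque": the same for the moment, N m; "grip_width": finger opening in m.
Only numpy, scipy, OpenCV 4.12 (cv2) and the standard library are available. Lean on these libraries where they do the work, as an engineer would, in place of code of your own. Each camera call takes 0.05 s, during which the arm holds its last target. There are 200 camera calls.

## Task

Put the grey well tray back into the front bay of the open wet palette: slip its thin tongue under the overhanging lip at the end of the bay, then lower the other end, without dropping it, until the tray lies flat and fully home. Let go of it and flip the palette's lid shut without slamming it. Leave the bottles, jar, tweezers, brush tin and figure standing and lying where they are.

Things in the scene. Friction and masses are not known exactly. Their poses are not given: they have to be found in the camera images.
- palette: white plastic wet palette, fixed to the desk, level: open box 160 mm front to back (x), 210 mm long (y), walls 26 mm high, 4 mm thick. Origin: centre of the underside; x points to its back (hinge side, away from the robot), z up. A partition (x -4 to 0 mm, top z 26 mm) parts the empty front bay from the wet bed behind (flat pad under a paper sheet, top z 15 mm)
- bay_floor (a point): centre of the front bay's floor, x -40, y 0, z 4 mm in the palette's frame. The bay is 72 mm wide (x -76 to -4 mm), 202 mm long (y -101 to +101 mm) and 22 mm deep; the lip shortens its open mouth to 190 mm, 7 mm less than the tray's length
- bay_lip (a point): middle of the free lower edge of the lip that overhangs the bay's +y end, at x -40, y +89, z 14 mm in the palette's frame. The lip spans the bay's width, juts out 12 mm (y +89 to +101), underside 10 mm above the bay floor, top at z 18 mm
- bay_heel (a point): middle of the top inner edge of the bay's other end wall, which has no lip, at x -40, y -101, z 26 mm in the palette's frame
- lid (a joint): angle (rad) of the palette's flip-top lid: 0 shut, 1.57 upright, 1.95 fully back; it starts open, leaning slightly back. The hinge is stiff (0.13 N m of friction, 1 to 2 N at the free edge), without a spring: the lid stays where it is left. To shut it, push its outer (back) face near the free edge forward and down
- lid_hinge (a point): middle of the lid's hinge line, on the palette's back edge at x +80, y 0, z 26 mm in the palette's frame; the line runs along the palette's y. The lid is a white shallow tray, 160 mm from hinge to free edge, 210 mm long, 21 mm deep, 3 mm thick, 90 g; shut, it lies forward from the hinge, outer face at z 47 mm, inner face at z 44 mm
- lid_edge (a point): middle of the lid's free edge on its outer face, 160 mm along the lid from the hinge line and 21 mm out from it; a thumb tab, 7 mm deep and 40 mm wide, juts from the rim 18 mm below it
- tray: loose grey plastic well tray, about 120 g, 64 mm wide (x), 197 mm long (y), floor 4 mm thick, rim walls 14 mm high and 3 mm thick, lying right way up on the desk. Origin: centre of its underside; y points to the tongue end, z up. Set home in the bay its y points the same way as the palette's y
- tray_tongue (a point): middle of the tongue's end, on the underside: x 0, y +98.5, z 0 mm in the tray's frame. The tongue is a flat plate 4 mm thick, 50 mm wide, standing 20 mm out beyond the rim wall
- tray_heel (a point): middle of the heel end, on the underside: x 0, y -98.5, z 0 mm in the tray's frame. This end has a rim wall and a row of three small wells, behind a divider 10 mm high at y -70 mm
- tray_grip (a point): middle of the top of the finger grip: x 0, y 0, z 30 mm in the tray's frame. The grip is an upright bar across the tray, 12 mm thick (y), 44 mm wide (x), 26 mm tall above the tray floor; pinch it across its 12 mm. The tray floor is clear for 65 mm on both sides of it (y)
- dropper_a: capped white dropper bottle, 28 mm across, 86 mm tall, standing between the palette and the tray, towards the back; origin at the centre of its underside; leave it alone
- dropper_b: capped white dropper bottle, 28 mm across, 86 mm tall, standing at the back on the robot's left; origin at the centre of its underside; leave it alone
- dropper_c: capped white dropper bottle, 28 mm across, 86 mm tall, standing at the back on the robot's right; origin at the centre of its underside; leave it alone
- tweezers: steel tweezers, 126 mm long, 10 mm wide, 8 mm high, lying between the palette and the tray; x along their length; origin at the centre of its underside; leave it alone
- brush_tin: open aluminium tin, 68 mm across, 95 mm tall, with brushes standing up to 185 mm, on the robot's right; origin at the centre of its underside; leave it alone
- figure: grey primed figure on a cork-topped amber pill bottle, 42 mm across, 126 mm tall, on the robot's left; origin at the centre of its underside; leave it alone
- varnish_jar: glass jar with an aluminium lid, 60 mm across, 65 mm tall, on the robot's right; origin at the centre of its underside; leave it alone
There are look-alikes about, which are no part of the job. Of the things that look like the tray, the middle-sized one is meant.

How it is judged (in metres and radians):
On the way:
1. the tray lies flat on the floor of the front bay, its tongue under the lip, while the lid still stands open (y of tray_tongue in the frame of palette above 0.092 m and z of each of tray_tongue, tray_heel in the frame of palette below 0.009 m and x of tray_tongue in the frame of palette between -0.054 and -0.026 m and x of tray_heel in the frame of palette between -0.054 and -0.026 m and linear speed of tray below 0.03 m/s and value of joint lid above 0.6 rad), for 0.2 s.
At the end, for the whole second after the job is handed in: The lid is shut (within 0.04 rad) over the tray, which lies at rest flat on the floor of the palette's front bay: the tongue's end at least 3 mm in under the lip, both ends within 5 mm of the bay floor and within 14 mm of the bay's middle line (y of tray_tongue in the frame of palette above 0.092 m and z of each of tray_tongue, tray_heel in the frame of palette below 0.009 m and x of tray_tongue in the frame of palette between -0.054 and -0.026 m and x of tray_heel in the frame of palette between -0.054 and -0.026 m and linear speed of tray below 0.03 m/s and value of joint lid below 0.04 rad); the robot touches nothing.
It fails at once if the lid is slammed (closing faster than 3 rad/s) (velocity of joint lid below -3 rad/s).
It fails at once if the tray is dropped into the palette (it tips faster than 4.5 rad/s there) (angular speed of tray above 4.5 rad/s and horizontal distance between tray and palette below 0.12 m).
It fails at once if a bystander is shifted by more than 25 mm or knocked over (distance of any of dropper_a, dropper_b, dropper_c, tweezers, brush_tin, figure, varnish_jar from where it was at the start of the episode above 0.025 m or angle between any of dropper_a, dropper_b, dropper_c, tweezers, brush_tin, figure, varnish_jar's own z axis and vertical above 0.5 rad).
It also fails if it takes over 72 s, if anything falls off the work surface, if the arm or the gripper's body presses on something with over 40 N, if the wrist force passes 120 N, or if a joint passes its speed limit or range.

## Working session

There is one attempt and no reset: what is moved stays moved. The work goes in short steps, Python scripts to look and compute and a tool call to move; the robot and the scene stay as the last step left them, time stands still between calls to the robot, and variables do not carry over. Pictures are saved under pics/ and viewed, about 8 in all and at most 12, crops included, and the job is handed in when it is done.

Besides the shell and the picture viewer there is one more tool, called after "Emit:" by a JSON object that holds its "api" and its "payload". arm_command: Moves the arm, as the interface text tells. Its arguments: {"type":"object","properties":{"translation":{"type":"array","items":{"type":"array","items":{"type":"number"}}},"twist":{"type":"array","items":{"type":"number"}},"grip":{"type":"number"},"force":{"type":"number"}},"required":["translation","twist"]}

```bash
ls; mkdir -p pics; python3 - <<'E'
from cell import telemetry, optics
import cv2
print(telemetry.get_obs())
for n in("scene","top"):
    c=optics.read_camera(n); cv2.imwrite(f"pics/{n}0.png",c["img"]); print(n,c["fx"],c["fy"],c["cx"],c["cy"],c["dist"],c["extrinsics"])
E
```

```text
pics
{'time_s': 0.0, 'qpos': array([66.92640384, 18.43924171, -4.01465168, 83.17512732,  1.29533662,
       78.5399294 , -3.26073407]), 'joint_velocities': array([-0.07541126,  0.01009916,  0.02726181,  0.00243383,  0.06135691,
        0.0427309 ,  0.0086831 ]), 'effort': array([ 4.57984570e-04, -4.91288924e+01, -4.03176695e-01, -3.12527132e+01,
       -6.37075701e-02,  4.36913827e-02,  1.61821740e-04]), 'tool_pos': array([ 0.26286959, -0.59387203,  0.22145735]), 'tool_rot': array([ 1.79993667e+02,  1.09040964e-01, -6.61181570e+01]), 'force': array([-0.30964737, -0.00239501, -0.39418116]), 'wrist_torque': array([-0.01145285,  0.04407229,  0.00133321]), 'grip_width': 0.08687631412152887}
scene 624.7344530872061 624.7344530872061 323.3435526964083 243.90426582630712 [-0.06087468  0.          0.          0.          0.        ] [[-0.17256806 -0.5581166   0.81161945  1.80606803]
 [ 0.98490546 -0.08650076  0.14992953  0.22463546]
 [-0.01347246  0.82524147  0.56461935  0.94023528]
 [ 0.          0.          0.          1.        ]]
top 585.4664038200876 585.4664038200876 312.52884926661 247.36507117961037 [-0.09219413  0.          0.          0.          0.        ] [[ 1.02682057e-03  9.96048245e-01 -8.88078825e-02  3.62398332e-01]
 [-9.99942649e-01  1.96943099e-03  1.05270678e-02  8.14114691e-03]
 [ 1.06603684e-02  8.87919799e-02  9.95993143e-01  1.59085431e+00]
 [ 0.00000000e+00  0.00000000e+00  0.00000000e+00  1.00000000e+00]]
```

View pics/scene0.png

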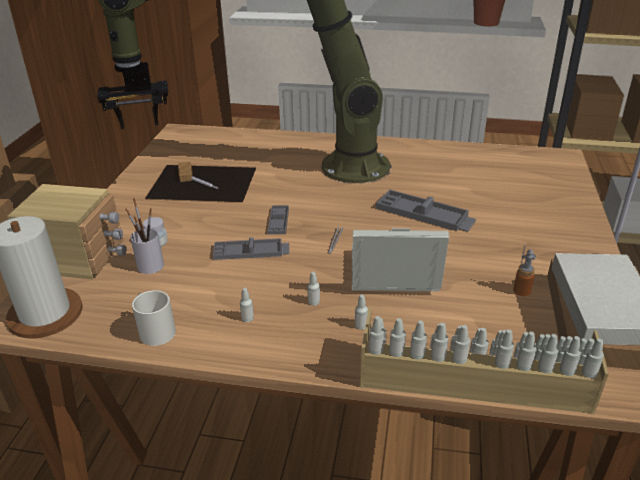

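View pics/top0.png

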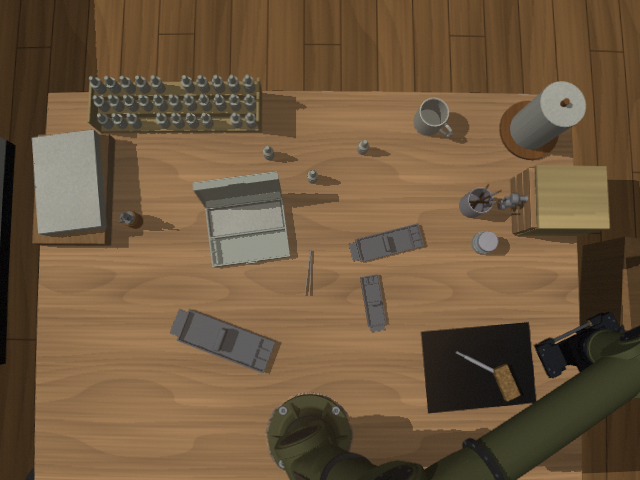

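In the top view, three things could be taken for the tray: the large one at (225,340), the middle-sized one at (388,243) and the small one at (374,303). The middle-sized one is meant. Its tongue is at the left (352,250) and its wells are at the right (415,238). The palette is at about (248,225) with the lid up behind it. I'll check the choice in a close crop.

```bash
cat > h.py <<'E'
import numpy as np, cv2
from cell import telemetry, optics
def cast(c,px,z):
    K=np.array([[c["fx"],0,c["cx"]],[0,c["fy"],c["cy"]],[0,0,1]])
    u=cv2.undistortPoints(np.float64(px).reshape(-1,1,2),K,np.float64(c["dist"])).reshape(-1,2)
    E=c["extrinsics"]; d=np.c_[u[:,0],-u[:,1],-np.ones(len(u))]@E[:3,:3].T; o=E[:3,3]
    return o+d*((z-o[2])/d[:,2])[:,None]
def proj(c,P):
    K=np.array([[c["fx"],0,c["cx"]],[0,c["fy"],c["cy"]],[0,0,1]])
    E=c["extrinsics"]; p=(np.float64(P).reshape(-1,3)-E[:3,3])@E[:3,:3]; p=p*[1,-1,-1]
    return cv2.projectPoints(p.reshape(-1,1,3),np.zeros(3),np.zeros(3),K,np.float64(c["dist"]))[0].reshape(-1,2)
E
python3 - <<'E'
from h import *
c=optics.read_camera("top"); im=c["img"]
hsv=cv2.cvtColor(im,cv2.COLOR_BGR2HSV)
m=cv2.inRange(hsv,(0,0,30),(180,70,150))
n,l,s,ce=cv2.connectedComponentsWithStats(m)
for p in [(388,243),(374,303),(225,340)]:
    w=l[p[1]-12:p[1]+12,p[0]-12:p[0]+12]; i=np.bincount(w[w>0]).argmax(); mm=np.uint8(l==i); mm=cv2.morphologyEx(mm,cv2.MORPH_CLOSE,np.ones((5,5)))
    ct=max(cv2.findContours(mm,0,2)[0],key=cv2.contourArea)
    r=cv2.minAreaRect(ct); b=cv2.boxPoints(r); W=cast(c,b,0.012)
    print(p,s[i],r,W.round(4).tolist(),[round(float(np.linalg.norm(W[k]-W[k-1])),4) for k in(1,2)])
crop=np.hstack([cv2.resize(im[165:275,185:305],None,fx=3.3,fy=3.3,interpolation=2),cv2.resize(im[200:310,330:450],None,fx=3.3,fy=3.3,interpolation=2)])
cv2.imwrite("pics/c1.png",crop); print(crop.shape)
E
```

```text
(388, 243) [ 349  224   75   38 1672] ((385.6470947265625, 243.08827209472656), (23.768489837646484, 72.51814270019531), 75.96376037597656) [[0.5225, -0.1037, 0.012], [0.5712, -0.2965, 0.012], [0.508, -0.3113, 0.012], [0.4598, -0.119, 0.012]] [0.1989, 0.0649]
(374, 303) [ 360  274   26   58 1025] ((373.4054260253906, 302.9324645996094), (56.22445297241211, 18.577085494995117), 80.53767395019531) [[0.4238, -0.1358, 0.012], [0.4321, -0.1855, 0.012], [0.283, -0.2094, 0.012], [0.275, -0.16, 0.012]] [0.0504, 0.151]
(225, 340) [ 170  309  105   64 3411] ((221.19338989257812, 339.15985107421875), (102.08036804199219, 34.25733947753906), 20.646989822387695) [[0.2603, 0.3809, 0.012], [0.3463, 0.3496, 0.012], [0.2512, 0.0916, 0.012], [0.166, 0.1234, 0.012]] [0.0916, 0.275]
(363, 792, 3)
```

View pics/c1.png

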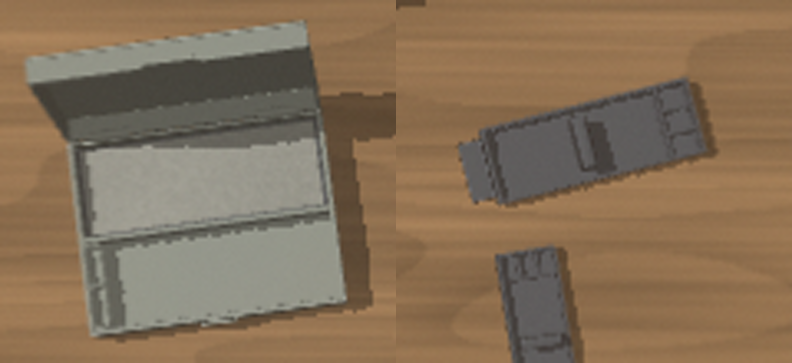

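The close crop confirms it: the middle-sized tray measures about 199 x 65 mm, with its tongue at crop (470,172) pointing left and its wells at (680,115). The palette's lip is at the left end of the bay, crop (105,285). Next I'll measure the poses.

```bash
python3 - <<'E'
from h import *
c=optics.read_camera("top"); im=c["img"]; cv2.imwrite("pics/top1.png",im)
hsv=cv2.cvtColor(im,cv2.COLOR_BGR2HSV)
# palette: low-sat pixels
m=cv2.inRange(hsv,(0,0,60),(180,45,255)); m[:165]=0;m[280:]=0;m[:,:185]=0;m[:,305:]=0
m=cv2.morphologyEx(m,cv2.MORPH_CLOSE,np.ones((5,5)))
ct=max(cv2.findContours(m,0,2)[0],key=cv2.contourArea); mm=np.zeros_like(m); cv2.drawContours(mm,[ct],-1,255,-1)
def fit(pts):
    vx,vy,x,y=cv2.fitLine(np.float32(pts),cv2.DIST_HUBER,0,.01,.01).ravel(); return np.array([vx,vy]),np.array([x,y])
def inter(a,b):
    t=np.linalg.solve(np.c_[a[0],-b[0]],b[1]-a[1]); return a[1]+t[0]*a[0]
F=fit([(x,np.where(mm[:,x])[0].max()+.5) for x in range(218,285)])
L=fit([(np.where(mm[y])[0].min()-.5,y) for y in range(215,260)])
R=fit([(np.where(mm[y])[0].max()+.5,y) for y in range(208,250)])
fl,fr=inter(F,L),inter(F,R)
print("corners px",fl,fr); W=cast(c,[fl,fr],0.026); print(W.round(4),np.linalg.norm(W[0]-W[1]))
bl,br=cast(c,[(206.2,208),(282,199.2)],.026); print("hinge corners hand",bl.round(4),br.round(4))
ex=W[0]-W[1]; yaw=np.degrees(np.arctan2(-ex[0],ex[1])); 
Lw=cast(c,[L[1],L[1]+20*L[0]],.026);Rw=cast(c,[R[1],R[1]+20*R[0]],.026)
for a in(Lw,Rw):
    d=a[1]-a[0]; d*=np.sign(d[0]); print("side yaw",np.degrees(np.arctan2(d[1],d[0])))
print("yaw front",yaw)
xa=np.array([np.cos(np.radians(yaw)),np.sin(np.radians(yaw)),0])
print("palette origin",(W.mean(0)+.08*xa).round(4))
# grip bar
print("bar top",cast(c,[(388.6,243)],.03))
# bystanders
for n,p,z in[("a",(312,176),.086),("b",(268,152),.086),("c",(363,147),.086),("tweez",(310,273),.0)]: print(n,cast(c,[p],z).round(3))
E
```

```text
corners px [212.06085 266.70374] [289.57596 256.12842]
[[0.4494 0.2607 0.026 ]
 [0.4782 0.0531 0.026 ]] 0.20956772275241012
hinge corners hand [0.6082 0.2792 0.026 ] [0.6325 0.0743 0.026 ]
side yaw 7.818931529052388
side yaw 7.811189721702938
yaw front 7.909654522313817
palette origin [0.5431 0.1679 0.026 ]
bar top [[ 0.51374932 -0.21271725  0.03      ]]
a [[ 0.684 -0.006  0.086]]
b [[0.748 0.109 0.086]]
c [[ 0.762 -0.14   0.086]]
tweez [[ 0.434 -0.002  0.   ]]
```

```bash
python3 - <<'E'
from h import *
im=cv2.imread("pics/top1.png"); k=im[215:270,340:440]; k=cv2.resize(k,None,fx=8,fy=8,interpolation=cv2.INTER_NEAREST); k=cv2.convertScaleAbs(k,alpha=1.8); cv2.imwrite("pics/c2.png",k)
E
```

```text
(no output)
```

View pics/c2.png

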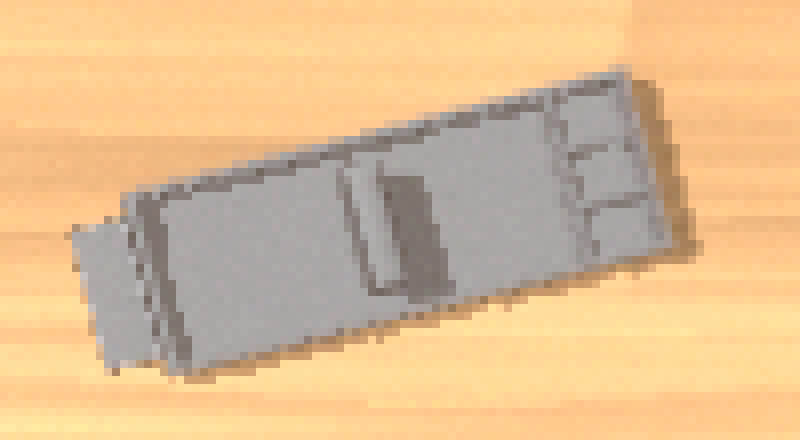

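Emit:
{"api": "arm_command", "payload": {"translation": [[0,0,0],[0,0,0],[0,0,0],[0,0,0],[0,0,0],[0,0,0],[0,0,0],[0,0,0]], "twist": [-10,-10,-10,-10,-10,-10,-10,-10], "grip": 75}}

```text
time_s: 1.2
tool_pos: [0.2624, -0.5928, 0.2191]
tool_rot: [-179.7, 0.1, 16.5]
force: [-0.3, -1.1, -0.8]
grip_width: 0.065
```

The enlarged crop shows the whole tray: tongue end at crop (72,232)–(108,370), heel corners at (630,72) and (670,245), and the bar top centred near (383,228).

```bash
python3 - <<'E'
from h import *
c=optics.read_camera("top")
q=lambda *p:np.array(p)/8+np.array([340,215])-0.0
H=cast(c,q((630,72),(670,245)),.014); T=cast(c,q((72,232),(108,370)),.004); R=cast(c,q((125,190),(172,375)),.014); B=cast(c,q((383,228)),.03)
print(H,T,R,B)
d=T.mean(0)-H.mean(0);print("len",np.linalg.norm(d[:2]),"yaw",np.degrees(np.arctan2(-d[0],d[1])),"centre",(T.mean(0)+H.mean(0))/2)
d=R.mean(0)-H.mean(0);print("rimlen",np.linalg.norm(d[:2]),"yaw",np.degrees(np.arctan2(-d[0],d[1])))
for a,b in((H[0],R[0]),(H[1],R[1])):
    d=b-a;print(np.degrees(np.arctan2(-d[0],d[1])))
s=telemetry.get_obs();print(s["tool_pos"],s["tool_rot"],s["grip_width"],s["qpos"])
E
```

```text
[[ 0.56756214 -0.29823659  0.014     ]
 [ 0.50834781 -0.31100606  0.014     ]] [[ 0.51329491 -0.10802959  0.004     ]
 [ 0.46620827 -0.12007549  0.004     ]] [[ 0.52668022 -0.12535289  0.014     ]
 [ 0.46389172 -0.14091819  0.014     ]] [[ 0.51239561 -0.21074642  0.03      ]]
len 0.196570666220063 yaw 14.194933537111925 centre [ 0.51385328 -0.20933693  0.009     ]
rimlen 0.17671450978039074 yaw 13.972565838321565
13.30437534956832
14.647788025921898
[ 0.26227588 -0.59279523  0.21902877] [-1.79654757e+02  6.49895049e-02  1.68180475e+01] 0.06519946517706748 [ 75.40391031  19.21689271 -14.91963234  82.96549726   4.94778486
  78.81339419  77.10723544]
```

Emit:
{"api": "arm_command", "payload": {"translation": [[3.4,-3.1,0],[3.4,-3.1,0],[3.4,-3.1,0],[3.4,-3.1,0],[3.4,-3.1,0],[3.4,-3.1,0],[3.4,-3.1,0],[3.4,-3.1,0],[3.4,-3.1,0],[2,-2,0]], "twist": [2.7,0,0,0,0,0,0,0,0,0]}}

```text
time_s: 2.5
tool_pos: [0.5139, -0.2174, 0.2186]
tool_rot: [-179.7, 0.1, 11.9]
force: [-0.6, 0.1, -0.0]
grip_width: 0.0654
```

```bash
cat > s.py <<'E'
import sys
from h import *
# usage: s.py x y z yaw : tool-frame shift (cm) and twist to reach target
s=telemetry.get_obs(); p=s["tool_pos"]; r=s["tool_rot"]
print("t",s["time_s"],"pos",p.round(4),"rot",r.round(2),"F",s["force"].round(2),"M",s["wrist_torque"].round(2),"w",round(s["grip_width"],4))
if len(sys.argv)>4:
    from scipy.spatial.transform import Rotation as Ro
    t=np.array(list(map(float,sys.argv[1:4]))); R=Ro.from_euler("xyz",r,degrees=True)
    yaw=float(sys.argv[4]); print("shift cm",(R.inv().apply(t-p)*100).round(2),"twist",round(r[2]-yaw,2))
    Rt=Ro.from_euler("xyz",[180,0,yaw],degrees=True); print("  at final yaw",(Rt.inv().apply(t-p)*100).round(2))
E
python3 s.py 0.5138 -0.2093 0.12 14.1
```

```text
t 2.5 pos [ 0.5139 -0.2174  0.2186] rot [-1.7968e+02  1.2000e-01  1.1940e+01] F [-0.64  0.09 -0.05] M [-0.   -0.15  0.01] w 0.0654
shift cm [ 0.18 -0.74  9.87] twist -2.16
  at final yaw [ 0.18 -0.79  9.86]
```

Emit:
{"api": "arm_command", "payload": {"translation": [[0.2,-0.8,4],[0,0,5],[0,0,4],[0,0,2.5],[0,0,0.5],[0,0,0]], "twist": [-2.2,0,0,0,0,0], "grip": 34}}

```text
time_s: 3.25
tool_pos: [0.5172, -0.2043, 0.056]
tool_rot: [-179.8, -0.1, 13.8]
force: [0.2, 0.2, 0.4]
grip_width: 0.0304
```

```bash
python3 s.py 0.5138 -0.2093 0.04 14.1; python3 - <<'E'
from h import *
c=optics.read_camera("scene"); u=proj(c,[[.5138,-.2093,.05]])[0].astype(int); print(u)
k=c["img"][u[1]-50:u[1]+40,u[0]-60:u[0]+60]; cv2.imwrite("pics/s2.png",cv2.resize(k,None,fx=6,fy=6,interpolation=2))
E
```

```text
t 3.25 pos [ 0.5172 -0.2043  0.056 ] rot [-1.7976e+02 -1.1000e-01  1.3760e+01] F [0.16 0.18 0.38] M [ 0.  -0.1 -0. ] w 0.0304
shift cm [-0.45  0.41  1.6 ] twist -0.34
  at final yaw [-0.45  0.4   1.6 ]
[249 234]
```

View pics/s2.png

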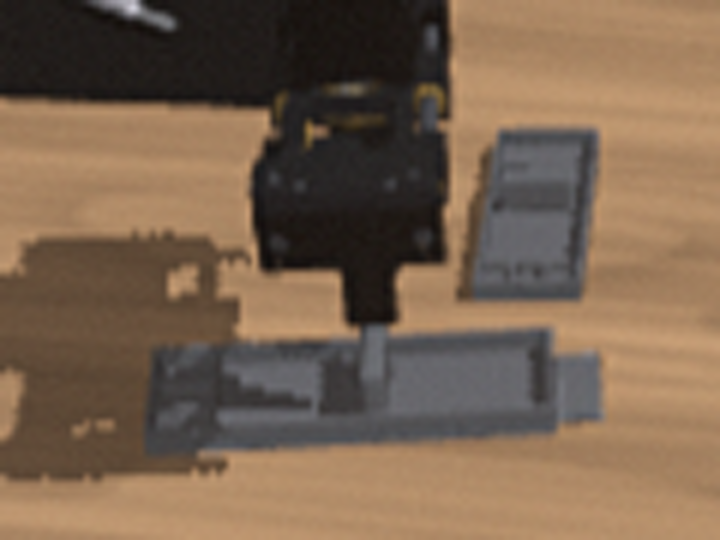

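The scene crop shows the finger at crop (370,300), right over the bar at (373,355). I'll check that against the projected positions.

```bash
python3 - <<'E'
from h import *
c=optics.read_camera("scene"); a=np.radians(14.1); ex=np.array([np.cos(a),np.sin(a),0]); ey=np.array([-np.sin(a),np.cos(a),0])
o=np.array([249-60,234-50])
for n,P in [("bar topcentre end",np.array([.5138,-.2093,.030])+.022*ex),("bar bottom end",np.array([.5138,-.2093,.004])+.022*ex),("heel corner back top",np.array([.5138,-.2093,.014])+.032*ex-.0985*ey),("tongue tip back corner",np.array([.5138,-.2093,.004])+.025*ex+.0985*ey),("finger tip outer",np.array([.5172,-.2043,.056])+.022*ex)]:
    print(n,((proj(c,[P])[0]-o)*6).round(0))
# invert: crop points on planes
for n,p,z in[("heel bk",(147,430),.014),("tongue bk",(603,420),.002),("rim tongue bk",(556,408),.014),("bar top back",(372,330),.03)]:
    print(n,cast(c,[np.array(p)/6+o],z).round(4))
E
```

```text
bar topcentre end [363. 371.]
bar bottom end [368. 420.]
heel corner back top [135. 426.]
tongue tip back corner [595. 412.]
finger tip outer [367. 326.]
heel bk [[ 0.5706 -0.2912  0.014 ]]
tongue bk [[ 0.5167 -0.1035  0.002 ]]
rim tongue bk [[ 0.5276 -0.1213  0.014 ]]
bar top back [[ 0.5043 -0.2083  0.03  ]]
```

Emit:
{"api": "arm_command", "payload": {"translation": [[-0.2,0.1,0.8],[0,0,0.4],[0,0,0.2],[0,0,0.2]], "twist": [-0.3,0,0,0]}}

```text
time_s: 3.85
tool_pos: [0.5175, -0.2071, 0.0422]
tool_rot: [180.0, -0.4, 14.0]
force: [-0.9, -0.2, -0.3]
grip_width: 0.0294
```

Emit:
{"api": "arm_command", "payload": {"translation": [[0,0,0.2],[0,0,0.2]], "twist": [0,0]}}

```text
time_s: 4.1
tool_pos: [0.5176, -0.2071, 0.038]
tool_rot: [180.0, -0.4, 14.0]
force: [-0.4, 0.7, 0.6]
grip_width: 0.0296
```

Emit:
{"api": "arm_command", "payload": {"translation": [[0,0,0.2],[0,0,0.1]], "twist": [0,0]}}

```text
time_s: 4.35
tool_pos: [0.5175, -0.207, 0.0347]
tool_rot: [180.0, -0.4, 14.0]
force: [-0.7, -0.1, -0.1]
grip_width: 0.0293
```

Emit:
{"api": "arm_command", "payload": {"translation": [[0,0,0.2],[0,0,0.1]], "twist": [0,0]}}

```text
time_s: 4.6
tool_pos: [0.5176, -0.207, 0.0315]
tool_rot: [180.0, -0.4, 14.0]
force: [-0.7, -0.1, -0.3]
grip_width: 0.0294
```

Emit:
{"api": "arm_command", "payload": {"translation": [[0,0,0.1],[0,0,0.1]], "twist": [0,0]}}

```text
time_s: 4.85
tool_pos: [0.5177, -0.207, 0.0304]
tool_rot: [180.0, -0.3, 14.0]
force: [-3.7, 0.9, 10.9]
grip_width: 0.0296
```

Emit:
{"api": "arm_command", "payload": {"translation": [[0,0,0.1],[0,0,0.1]], "twist": [0,0]}}

```text
time_s: 5.1
tool_pos: [0.5177, -0.207, 0.0305]
tool_rot: [179.9, -0.3, 14.0]
force: [-2.3, 2.1, 6.8]
grip_width: 0.0296
```

Emit:
{"api": "arm_command", "payload": {"translation": [[0,0,-0.6],[0,-0.2,-0.2],[0,0,0],[0,0,0]], "twist": [0,0,0,0], "grip": 66}}

```text
time_s: 5.6
tool_pos: [0.5174, -0.205, 0.039]
tool_rot: [179.9, -0.3, 14.0]
force: [0.5, 0.7, -1.2]
grip_width: 0.0559
```

Emit:
{"api": "arm_command", "payload": {"translation": [[0,0,0.8],[0,0,0.6],[0,0,0.3]], "twist": [0,0,0]}}

```text
time_s: 5.98
tool_pos: [0.517, -0.2049, 0.0203]
tool_rot: [180.0, -0.3, 14.0]
force: [0.8, 0.0, 0.2]
grip_width: 0.0577
```

Emit:
{"api": "arm_command", "payload": {"translation": [[0,0,0],[0,0,0],[0,0,0],[0,0,0],[0,0,0]], "twist": [0,0,0,0,0], "grip": 30, "force": 25}}

```text
time_s: 6.6
tool_pos: [0.5166, -0.2048, 0.0198]
tool_rot: [180.0, -0.2, 14.0]
force: [0.0, 0.3, -1.1]
grip_width: 0.0434
```

Emit:
{"api": "arm_command", "payload": {"translation": [[0,0,-0.5],[0,0,-1],[0,0,-1],[0,0,0]], "twist": [0,0,0,0]}}

```text
time_s: 7.1
tool_pos: [0.5168, -0.2048, 0.047]
tool_rot: [180.0, -0.2, 14.0]
force: [0.8, 1.7, -1.4]
grip_width: 0.0436
```

Emit:
{"api": "arm_command", "payload": {"translation": [[0,0,-2],[0,0,-4],[0,0,-4],[0,0,-2],[0,0,0]], "twist": [0,0,0,0,0]}}

```text
time_s: 7.72
tool_pos: [0.5167, -0.2045, 0.1752]
tool_rot: [179.9, -0.4, 14.1]
force: [-0.0, 0.4, -2.2]
grip_width: 0.0436
```

```bash
python3 s.py 0.5052 0.150 0.16 7.85
```

```text
t 7.725 pos [ 0.5167 -0.2045  0.1752] rot [179.88  -0.36  14.09] F [-0.03  0.39 -2.16] M [ 0.04 -0.14  0.07] w 0.0436
shift cm [  7.51 -34.66   1.5 ] twist 6.24
  at final yaw [  3.7  -35.27   1.52]
```

Emit:
{"api": "arm_command", "payload": {"translation": [[0.4,-1.5,0],[0.4,-3,0],[0.4,-4,0],[0.4,-5,0],[0.4,-5,0],[0.4,-5,0],[0.4,-5,0],[0.4,-3.5,0],[0.4,-2,0],[0.1,-1,0]], "twist": [1,2,2,1.2,0,0,0,0,0,0]}}

```text
time_s: 8.98
tool_pos: [0.4927, 0.1567, 0.1687]
tool_rot: [-180.0, 0.2, 7.6]
force: [-0.4, 0.5, -2.2]
grip_width: 0.0434
```

```bash
python3 s.py 0.5052 0.150 0.08 7.85
```

```text
t 8.975 pos [0.4927 0.1567 0.1687] rot [-1.7998e+02  1.7000e-01  7.5500e+00] F [-0.38  0.5  -2.2 ] M [-0.05 -0.14  0.01] w 0.0434
shift cm [1.18 0.83 8.86] twist -0.3
  at final yaw [1.15 0.83 8.87]
```

Emit:
{"api": "arm_command", "payload": {"translation": [[0.6,0.4,2],[0.6,0.4,3],[0,0,2.5],[0,0,1],[0,0,0]], "twist": [-0.3,0,0,0,0]}}

```text
time_s: 9.6
tool_pos: [0.5055, 0.1428, 0.0752]
tool_rot: [179.8, 0.5, 7.5]
force: [0.3, 0.6, -1.0]
grip_width: 0.0437
```

```bash
python3 s.py 0.5052 0.150 0.06 7.85; python3 - <<'E'
from h import *
c=optics.read_camera("top"); k=c["img"][165:285,180:315]; cv2.imwrite("pics/t3raw.png",c["img"])
a=cv2.convertScaleAbs(cv2.resize(k,None,fx=5,fy=5,interpolation=2),alpha=1.5); cv2.imwrite("pics/t3.png",a); print(a.shape)
E
```

```text
t 9.6 pos [0.5055 0.1428 0.0752] rot [179.83   0.49   7.55] F [ 0.33  0.63 -0.96] M [ 0.03 -0.12 -0.05] w 0.0437
shift cm [ 0.08 -0.72  1.52] twist -0.3
  at final yaw [ 0.07 -0.71  1.52]
(600, 675, 3)
```

View pics/t3.png

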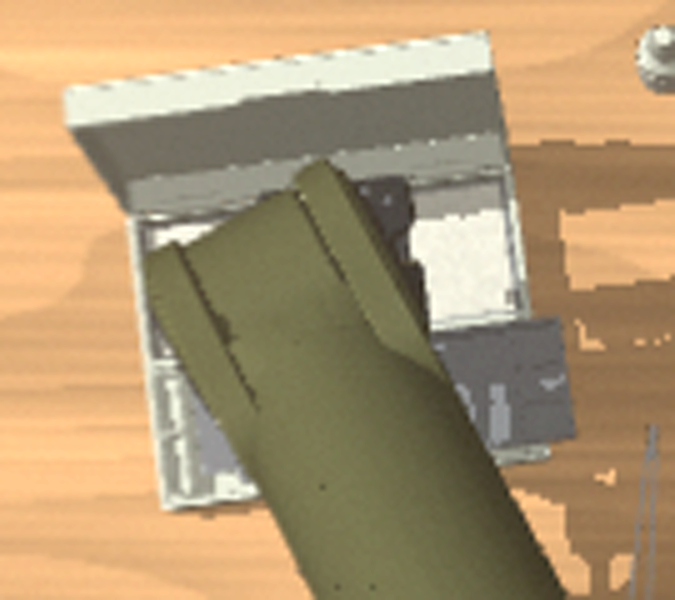

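The arm covers the middle, but the tray's heel corners show at crop (558,318) and (575,440), and the tongue at about (195,445).

```bash
cat >> h.py <<'E'
PA=np.radians(7.85); PO=np.array([.5431,.1679,0]); PR=np.array([[np.cos(PA),-np.sin(PA),0],[np.sin(PA),np.cos(PA),0],[0,0,1]])
def pal(P): return ((np.atleast_2d(P)-PO)@PR)
def wor(P): return (np.atleast_2d(P)@PR.T)+PO
E
python3 - <<'E'
from h import *
c=optics.read_camera("top"); q=lambda *p:np.array(p)/5+np.array([180,165])
print("heel",(pal(cast(c,q((558,318),(575,440)),.0694))*1000).round(1))
print("tongue",(pal(cast(c,q((190,430),(200,470)),.0594))*1000).round(1))
print("tool",(pal(telemetry.get_obs()["tool_pos"])*1000).round(1))
E
python3 - <<'E'
import cv2
im=cv2.imread("pics/t3raw.png"); k=cv2.convertScaleAbs(im,alpha=1.6)
a=cv2.resize(k[225:275,200:240],(480,600),interpolation=0); b=cv2.resize(k[220:270,265:305],(480,600),interpolation=0)
import numpy as np; z=np.hstack([a,b]); z=cv2.resize(z,(800,500)); cv2.imwrite("pics/t3b.png",z)
E
```

```text
heel [[ -12.4 -120.5   69.4]
 [ -77.1 -120.8   69.4]]
tongue [[-43.8  79.1  59.4]
 [-65.4  76.4  59.4]]
tool [[-39.8 -19.2  76.5]]
```

View pics/t3b.png

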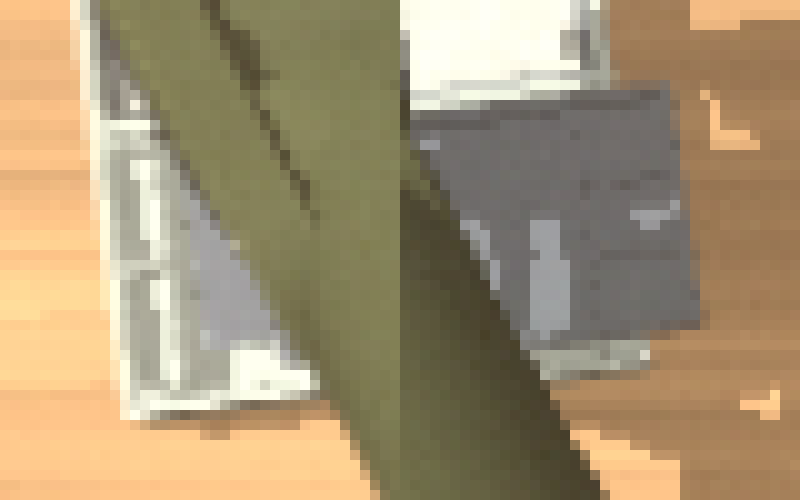

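Emit:
{"api": "arm_command", "payload": {"translation": [[0.3,-0.5,0],[0.15,-0.5,0],[0,0,1],[0,0,1],[0,0,0]], "twist": [0,0,0,0,0]}}

```text
time_s: 10.32
tool_pos: [0.5112, 0.1554, 0.0573]
tool_rot: [179.8, 0.1, 7.6]
force: [-0.8, 0.1, -1.4]
grip_width: 0.0433
```

```bash
cat >> s.py <<'E'
print("palette mm",(pal(p)*1000).round(1))
E
python3 s.py
```

```text
t 10.325 pos [0.5112 0.1554 0.0573] rot [1.7981e+02 1.0000e-01 7.6000e+00] F [-0.79  0.14 -1.43] M [ 0.05 -0.07  0.03] w 0.0433
palette mm [[-33.3  -8.1  57.3]]
```

Emit:
{"api": "arm_command", "payload": {"translation": [[-0.2,0.1,0.5],[0,0,0.3],[0,0,0.2],[0,0,0.1]], "twist": [0,0,0,0]}}

```text
time_s: 10.82
tool_pos: [0.5092, 0.1536, 0.0455]
tool_rot: [179.8, 0.1, 7.6]
force: [-0.0, -0.6, -2.2]
grip_width: 0.0437
```

Emit:
{"api": "arm_command", "payload": {"translation": [[0,0,0.2],[0,0,0.1],[0,0,0.1]], "twist": [0,0,0]}}

```text
time_s: 11.2
tool_pos: [0.5095, 0.1543, 0.042]
tool_rot: [179.8, 0.1, 7.6]
force: [-1.9, 0.8, 1.0]
grip_width: 0.0432
```

```bash
python3 s.py
```

```text
t 11.2 pos [0.5095 0.1543 0.042 ] rot [1.7982e+02 6.0000e-02 7.5900e+00] F [-1.86  0.77  0.95] M [-0.04  0.09 -0.06] w 0.0432
palette mm [[-35.2  -8.9  42. ]]
```

Emit:
{"api": "arm_command", "payload": {"translation": [[0,0,0.2],[0,0,0.1],[0,0,0.1]], "twist": [0,0,0]}}

```text
time_s: 11.58
tool_pos: [0.5096, 0.1551, 0.0381]
tool_rot: [179.9, 0.0, 7.6]
force: [-0.2, 1.8, 1.4]
grip_width: 0.0438
```

Emit:
{"api": "arm_command", "payload": {"translation": [[0,0,0.2],[0,0,0.1],[0,0,0]], "twist": [0,0,0]}}

```text
time_s: 11.95
tool_pos: [0.5097, 0.1555, 0.035]
tool_rot: [179.9, 0.0, 7.6]
force: [-0.8, 1.5, 1.1]
grip_width: 0.0434
```

```bash
python3 s.py;  python3 - <<'E'
from h import *
c=optics.read_camera("scene"); u=proj(c,wor([[-.04,0,.03]]))[0].astype(int); print(u)
k=c["img"][u[1]-65:u[1]+45,u[0]-80:u[0]+80]
c=optics.read_camera("top"); t=c["img"][215:275,200:305]
cv2.imwrite("pics/t4raw.png",c["img"])
a=cv2.resize(t,(800,457),interpolation=2); cv2.imwrite("pics/t4.png",cv2.convertScaleAbs(a,alpha=1.6))
cv2.imwrite("pics/s4.png",cv2.resize(k,(800,550),interpolation=2))
E
```

```text
t 11.95 pos [0.5097 0.1555 0.035 ] rot [1.7989e+02 1.0000e-02 7.6400e+00] F [-0.83  1.55  1.13] M [ 0.08  0.11 -0.04] w 0.0434
palette mm [[-34.8  -7.7  35. ]]
[392 251]
```

View pics/t4.png

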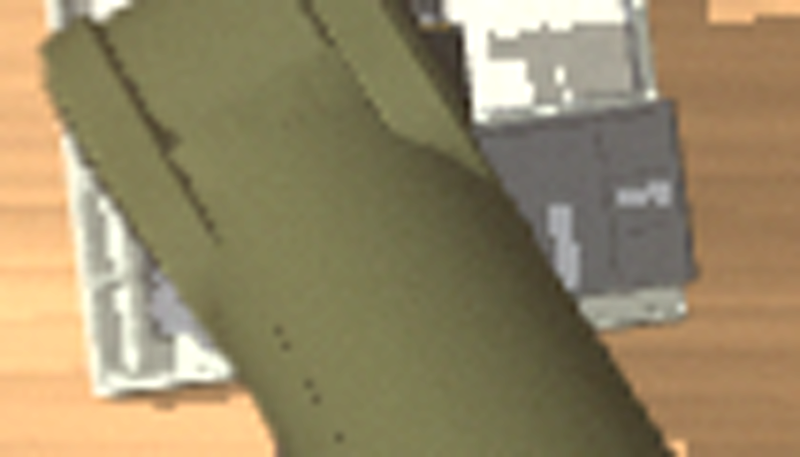

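The tray is tilted with its heel on the wall. Its heel corners are at crop (673,100) and (695,275), and the tongue's end shows at (148,290) just short of the lip.

```bash
python3 - <<'E'
from h import *
c=optics.read_camera("top"); q=lambda *p:np.array(p)/(800/105)+np.array([200,215])
print("heel",(pal(cast(c,q((673,100),(695,275)),.041))*1000).round(1))
print("tongue",(pal(cast(c,q((148,290)),.009))*1000).round(1))
print("front rim",(pal(cast(c,q((595,328),(688,312)),.026))*1000).round(1))
print("partition bay edge",(pal(cast(c,q((480,125),(655,97)),.026))*1000).round(1))
E
```

```text
heel [[  -6.5 -111.8   41. ]
 [ -68.4 -111.3   41. ]]
tongue [[-44.8  82.9   9. ]]
front rim [[ -80.9  -73.7   26. ]
 [ -79.7 -106.9   26. ]]
partition bay edge [[  -4.2  -42.9   26. ]
 [  -2.7 -105.4   26. ]]
```

View pics/s4.png

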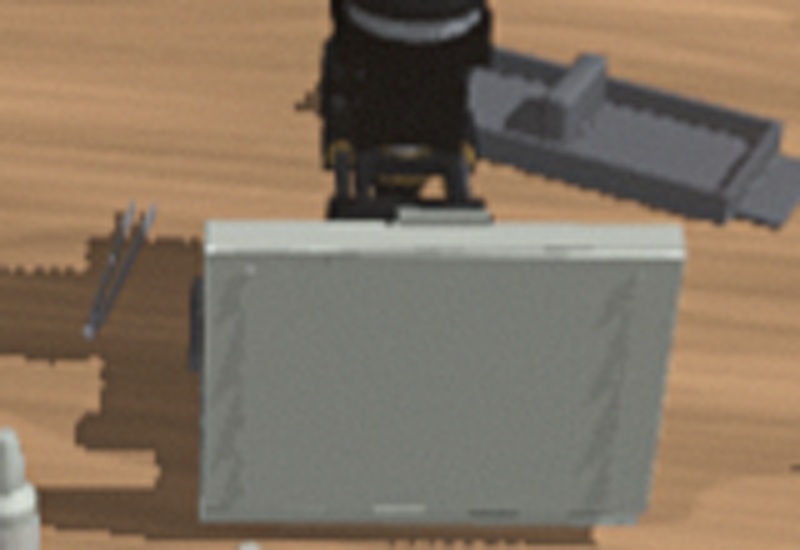

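The lid hides the bay in the scene view, with the gripper behind it. The lid's top edge is at crop row 240, clear of the hand. The top view puts the tongue tip at y +83 and the tray about 2.5 mm too far back, so I'll correct that and slide in.

Emit:
{"api": "arm_command", "payload": {"translation": [[-0.25,0,0],[0,-0.3,0],[0,-0.3,0],[0,-0.2,0]], "twist": [0,0,0,0]}}

```text
time_s: 12.6
tool_pos: [0.5068, 0.1613, 0.0348]
tool_rot: [179.7, -0.0, 7.6]
force: [-0.6, -0.9, 0.2]
grip_width: 0.0433
```

```bash
python3 s.py
```

```text
t 12.6 pos [0.5068 0.1613 0.0348] rot [ 1.7974e+02 -4.0000e-02  7.5600e+00] F [-0.6  -0.92  0.22] M [-0.26 -0.15  0.  ] w 0.0433
palette mm [[-36.9  -1.6  34.8]]
```

Emit:
{"api": "arm_command", "payload": {"translation": [[0,-0.3,0],[0,-0.3,0]], "twist": [0,0]}}

```text
time_s: 12.85
tool_pos: [0.5055, 0.1677, 0.0344]
tool_rot: [179.8, 0.0, 7.5]
force: [0.4, -0.0, -1.8]
grip_width: 0.0439
```

Emit:
{"api": "arm_command", "payload": {"translation": [[0,-0.2,0],[0,-0.2,0],[0,0,0]], "twist": [0,0,0]}}

```text
time_s: 13.22
tool_pos: [0.5051, 0.1696, 0.034]
tool_rot: [179.6, 0.1, 7.5]
force: [-0.2, 0.0, -1.1]
grip_width: 0.0437
```

```bash
python3 s.py
```

```text
t 13.225 pos [0.5051 0.1696 0.034 ] rot [1.7956e+02 7.0000e-02 7.5100e+00] F [-0.17  0.04 -1.06] M [ 0.06 -0.07  0.  ] w 0.0437
palette mm [[-37.4   6.8  34. ]]
```

Emit:
{"api": "arm_command", "payload": {"translation": [[0,0.08,0.2],[0,0.05,0.1]], "twist": [0,0]}}

```text
time_s: 13.48
tool_pos: [0.5051, 0.1692, 0.0308]
tool_rot: [179.6, 0.1, 7.5]
force: [0.3, -1.3, -0.6]
grip_width: 0.0432
```

Emit:
{"api": "arm_command", "payload": {"translation": [[0,0.08,0.2],[0,0,0]], "twist": [0,0]}}

```text
time_s: 13.72
tool_pos: [0.5052, 0.1687, 0.0288]
tool_rot: [179.7, 0.1, 7.5]
force: [0.3, -0.4, -0.1]
grip_width: 0.0436
```

```bash
python3 s.py
```

```text
t 13.725 pos [0.5052 0.1687 0.0288] rot [1.7967e+02 5.0000e-02 7.5400e+00] F [ 0.32 -0.36 -0.06] M [-0.08 -0.03 -0.01] w 0.0436
palette mm [[-37.4   5.9  28.8]]
```

Emit:
{"api": "arm_command", "payload": {"translation": [[0,0.15,0.15],[0,0,0]], "twist": [0,0]}}

```text
time_s: 13.98
tool_pos: [0.5055, 0.1678, 0.0275]
tool_rot: [179.7, 0.0, 7.6]
force: [-1.3, -1.8, 0.2]
grip_width: 0.0435
```

Emit:
{"api": "arm_command", "payload": {"translation": [[0,0.1,0.15],[0,0,0]], "twist": [0,0]}}

```text
time_s: 14.22
tool_pos: [0.5057, 0.1672, 0.026]
tool_rot: [179.8, 0.0, 7.6]
force: [0.5, 0.1, 0.0]
grip_width: 0.0437
```

```bash
python3 s.py;  python3 - <<'E'
from h import *
c=optics.read_camera("top"); t=c["img"][215:275,200:305]
cv2.imwrite("pics/t5.png",cv2.convertScaleAbs(cv2.resize(t,(800,457),interpolation=2),alpha=1.6))
E
```

```text
t 14.225 pos [0.5057 0.1672 0.026 ] rot [179.76   0.     7.56] F [0.46 0.09 0.02] M [ 0.06 -0.06  0.04] w 0.0437
palette mm [[-37.1   4.4  26. ]]
```

View pics/t5.png

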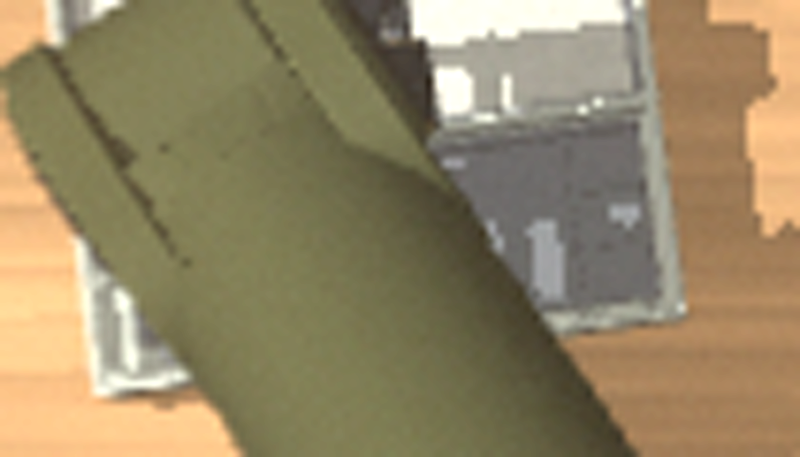

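The heel is now inside the end wall: its edge runs from crop (640,120) to (660,305), with the wall visible beyond.

Emit:
{"api": "arm_command", "payload": {"translation": [[0,0.05,0.1],[0,0,0]], "twist": [0,0]}}

```text
time_s: 14.52
tool_pos: [0.5058, 0.1669, 0.025]
tool_rot: [179.8, -0.0, 7.6]
force: [-0.8, -0.9, 0.1]
grip_width: 0.0436
```

Emit:
{"api": "arm_command", "payload": {"translation": [[0,0,0.05],[0,0,0]], "twist": [0,0]}}

```text
time_s: 14.78
tool_pos: [0.5058, 0.1668, 0.0245]
tool_rot: [179.8, -0.0, 7.6]
force: [-0.7, 0.5, 0.8]
grip_width: 0.0434
```

Emit:
{"api": "arm_command", "payload": {"translation": [[0,0,0],[0,0,0],[0,0,-0.3],[0,0,0]], "twist": [0,0,0,0], "grip": 54, "force": 10}}

```text
time_s: 15.28
tool_pos: [0.506, 0.1665, 0.0278]
tool_rot: [179.7, -0.0, 7.6]
force: [0.4, 0.8, -0.2]
grip_width: 0.0469
```

Emit:
{"api": "arm_command", "payload": {"translation": [[0,0,-0.5],[0,0,-1],[0,0,-2],[0,0,-4],[0,0,-4],[0,0,-4]], "twist": [0,0,0,0,0,0], "grip": 60}}

```text
time_s: 16.02
tool_pos: [0.5043, 0.1674, 0.1897]
tool_rot: [179.7, 0.1, 7.7]
force: [0.6, -1.2, 0.1]
grip_width: 0.0524
```

```bash
python3 s.py
```

```text
t 16.025 pos [0.5043 0.1674 0.1897] rot [1.7974e+02 1.3000e-01 7.6700e+00] F [ 0.62 -1.2   0.08] M [-0.01 -0.18  0.02] w 0.0524
palette mm [[-38.5   4.8 189.7]]
```

Emit:
{"api": "arm_command", "payload": {"translation": [[0,0,-4],[0,2,-4],[0,5,0],[0,5,0],[0,5,0],[0,5,0],[0,3,0],[0,1,0]], "twist": [0,0,0,0,0,0,0,0], "grip": 0}}

```text
time_s: 17.02
tool_pos: [0.5429, -0.0906, 0.2922]
tool_rot: [179.5, -1.2, 8.3]
force: [-0.1, 0.9, -0.3]
grip_width: 0.0005
```

```bash
python3 s.py;  python3 - <<'E'
from h import *
c=optics.read_camera("top"); t=c["img"][165:275,185:315]
cv2.imwrite("pics/t6.png",cv2.convertScaleAbs(cv2.resize(t,None,fx=5,fy=5,interpolation=2),alpha=1.6))
E
```

```text
t 17.025 pos [ 0.5429 -0.0906  0.2922] rot [179.46  -1.21   8.3 ] F [-0.13  0.95 -0.26] M [ 0.03 -0.09  0.02] w 0.0005
palette mm [[ -35.5 -256.1  292.2]]
```

View pics/t6.png

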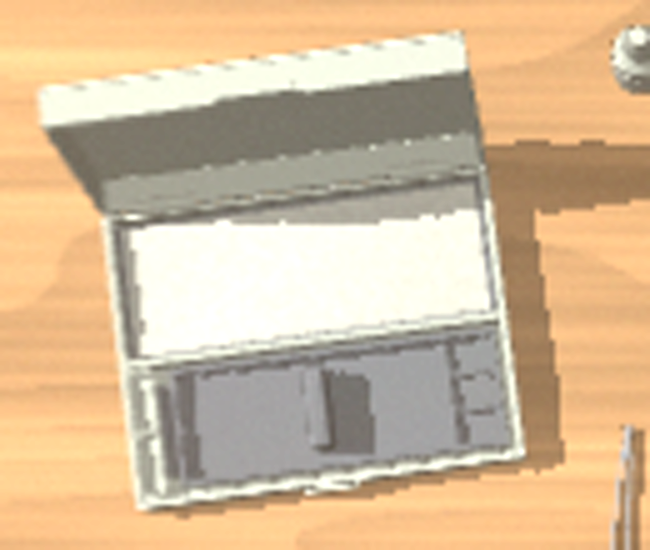

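The tray lies in the bay with the lip over its tongue, lip at crop (150,430) and bar at (318,408). I'll touch the tray floor on the heel side with the shut fingers to confirm that it is flat.

```bash
python3 - <<'E'
from h import *; print(wor([[-.037,-.042,.06]]),wor([[.165,0,.26]]))
E
python3 s.py 0.5122 0.1212 0.06 7.85
```

```text
[[0.51218309 0.12124012 0.06      ]] [[0.70655379 0.19043572 0.26      ]]
t 17.075 pos [ 0.5431 -0.0912  0.2922] rot [179.43  -1.21   8.28] F [ 0.64 -1.33 -0.07] M [-0.06 -0.15 -0.02] w 0.0006
shift cm [ -0.49 -21.7   22.99] twist 0.43
  at final yaw [ -0.16 -21.47  23.22]
palette mm [[ -35.4 -256.7  292.2]]
```

Emit:
{"api": "arm_command", "payload": {"translation": [[0,-4,0],[0,-5,0],[0,-5,0],[0,-4,0],[0,-2,4],[0,-1,5],[0,0,5],[0,0,4],[0,0,2],[0,0,0]], "twist": [0.4,0,0,0,0,0,0,0,0,0]}}

```text
time_s: 18.32
tool_pos: [0.5127, 0.1449, 0.0933]
tool_rot: [179.7, -1.9, 9.5]
force: [0.5, -0.4, -0.2]
grip_width: 0.0005
```

```bash
python3 s.py 0.5122 0.1212 0.03 7.85
```

```text
t 18.325 pos [0.5127 0.1449 0.0933] rot [179.66  -1.85   9.5 ] F [ 0.47 -0.42 -0.25] M [ 0.01 -0.13 -0.02] w 0.0005
shift cm [-0.64  2.29  6.33] twist 1.65
  at final yaw [-0.37  2.34  6.33]
palette mm [[-33.3 -18.6  93.3]]
```

Emit:
{"api": "arm_command", "payload": {"translation": [[-0.3,1.4,0],[-0.3,1,0],[0,0,3],[0,0,2],[0,0,1.3],[0,0,0.6],[0,0,0]], "twist": [1.6,0,0,0,0,0,0]}}

```text
time_s: 19.2
tool_pos: [0.5175, 0.1179, 0.0286]
tool_rot: [179.6, -2.5, 7.7]
force: [-0.4, -0.1, -0.1]
grip_width: 0.0001
```

```bash
python3 s.py 0.5122 0.1212 0.012 7.85
```

```text
t 19.2 pos [0.5175 0.1179 0.0286] rot [179.57  -2.48   7.69] F [-0.41 -0.12 -0.09] M [ 0.01 -0.12 -0.02] w 0.0001
shift cm [-0.55 -0.41  1.64] twist -0.16
  at final yaw [-0.48 -0.4   1.66]
palette mm [[-32.2 -46.   28.6]]
```

Emit:
{"api": "arm_command", "payload": {"translation": [[-0.4,-0.2,0.8],[0,0,0.4],[0,0,0.2]], "twist": [0,0,0]}}

```text
time_s: 19.58
tool_pos: [0.5144, 0.12, 0.0147]
tool_rot: [179.6, -2.6, 7.7]
force: [1.1, 0.6, -1.2]
grip_width: 0.0003
```

Emit:
{"api": "arm_command", "payload": {"translation": [[0,0,0.2],[0,0,0.1]], "twist": [0,0]}}

```text
time_s: 19.82
tool_pos: [0.5148, 0.1201, 0.0116]
tool_rot: [179.6, -2.6, 7.7]
force: [-0.5, 0.9, 0.2]
grip_width: 0.0002
```

Emit:
{"api": "arm_command", "payload": {"translation": [[0,0,0.1],[0,0,0.1]], "twist": [0,0]}}

```text
time_s: 20.08
tool_pos: [0.5151, 0.1201, 0.0096]
tool_rot: [179.6, -2.6, 7.7]
force: [-0.2, -0.1, 0.9]
grip_width: 0.0006
```

Emit:
{"api": "arm_command", "payload": {"translation": [[0,0,0.1],[0,0,0.1]], "twist": [0,0]}}

```text
time_s: 20.32
tool_pos: [0.5152, 0.1201, 0.0085]
tool_rot: [179.5, -2.6, 7.7]
force: [-4.9, -1.8, 15.7]
grip_width: 0.0004
```

The fingers touched at z ≈ 8.5–9 mm and the tray floor should be at 8 mm, so the tray is flat. Now the lid.

Emit:
{"api": "arm_command", "payload": {"translation": [[0,0,-1],[0,0,-4],[0,0,-5],[0,0,-6],[0,0,-6],[0,0,-5],[0,0,-1],[0,0,0]], "twist": [0,0,0,0,0,0,0,0]}}

```text
time_s: 21.32
tool_pos: [0.5011, 0.1214, 0.2985]
tool_rot: [179.5, -2.7, 7.8]
force: [0.4, -0.0, -1.2]
grip_width: 0.0008
```

```bash
python3 - <<'E'
from h import *; print(wor([[.170,0,.25]]))
E
python3 s.py 0.7115 0.1911 0.25 7.85
```

```text
[[0.71150693 0.19111862 0.25      ]]
t 21.325 pos [0.5011 0.1214 0.2985] rot [179.47  -2.71   7.85] F [ 0.38 -0.   -1.24] M [-0.04 -0.07 -0.04] w 0.0008
shift cm [21.54 -4.09  5.84] twist -0.0
  at final yaw [21.79 -4.03  4.85]
palette mm [[-47.9 -40.3 298.5]]
```

Emit:
{"api": "arm_command", "payload": {"translation": [[2,-0.5,0],[4,-0.7,0],[5,-0.7,0],[5,-0.7,0],[3.5,-0.7,0],[1.5,-0.5,0],[0,0,0]], "twist": [0,0,0,0,0,0,0]}}

```text
time_s: 22.2
tool_pos: [0.7055, 0.188, 0.2881]
tool_rot: [179.2, -1.3, 7.9]
force: [-0.3, -0.1, -0.7]
grip_width: 0.0005
```

```bash
python3 s.py 0.7115 0.1911 0.152 7.85; python3 - <<'E'
from h import *
# lid free edge: back rim corners in top view (unchanged lid) at outer edge, solve theta from top-edge pixel
c=optics.read_camera("top"); px=np.array([[40,88],[463,32]])/5+np.array([185,165])
for th in (1.6,1.65,1.7,1.75,1.8,1.85,1.9):
    z=.026+.16*np.sin(th)+.021*np.cos(th); x=.08-.16*np.cos(th)+.021*np.sin(th)
    print(th,round(z,3),"model x",round(x,4),"cast x",pal(cast(c,px,z))[:,0].round(4))
E
```

```text
t 22.2 pos [0.7055 0.188  0.2881] rot [179.19  -1.35   7.9 ] F [-0.33 -0.06 -0.68] M [-0.01 -0.11  0.02] w 0.0005
shift cm [ 0.32 -0.42 13.62] twist 0.05
  at final yaw [ 0.64 -0.23 13.61]
palette mm [[163.6  -2.3 288.1]]
1.6 0.185 model x 0.1057 cast x [0.1179 0.1173]
1.65 0.184 model x 0.1136 cast x [0.1182 0.1176]
1.7 0.182 model x 0.1214 cast x [0.1186 0.118 ]
1.75 0.18 model x 0.1292 cast x [0.1191 0.1185]
1.8 0.177 model x 0.1368 cast x [0.1197 0.1191]
1.85 0.174 model x 0.1443 cast x [0.1204 0.1198]
1.9 0.171 model x 0.1516 cast x [0.1212 0.1206]
```

Emit:
{"api": "arm_command", "payload": {"translation": [[0,0,3],[0,0,4],[0,0,3],[0,0,2],[0,0,0.8],[0,0,0]], "twist": [0,0,0,0,0,0]}}

```text
time_s: 23.0
tool_pos: [0.7041, 0.1838, 0.1562]
tool_rot: [179.0, -1.2, 8.0]
force: [0.7, -0.6, 0.3]
grip_width: 0.0003
```

Emit:
{"api": "arm_command", "payload": {"translation": [[-1,0,0],[-0.7,0,0],[-0.6,0,0],[0,0,0]], "twist": [0,0,0,0]}}

```text
time_s: 23.5
tool_pos: [0.6808, 0.1817, 0.1595]
tool_rot: [179.0, -1.5, 8.0]
force: [-0.6, -0.4, -0.4]
grip_width: 0.0003
```

```bash
python3 s.py
```

```text
t 23.5 pos [0.6808 0.1817 0.1595] rot [179.02  -1.53   7.98] F [-0.55 -0.37 -0.39] M [ 0.03 -0.06 -0.01] w 0.0003
palette mm [[138.3  -5.2 159.5]]
```

Emit:
{"api": "arm_command", "payload": {"translation": [[-0.6,0,0.1],[-0.6,0,0.1],[-0.6,0,0.1]], "twist": [0,0,0]}}

```text
time_s: 23.88
tool_pos: [0.6637, 0.1792, 0.1571]
tool_rot: [179.1, -1.7, 7.9]
force: [1.0, 0.0, 1.8]
grip_width: 0.0004
```

Emit:
{"api": "arm_command", "payload": {"translation": [[-0.7,0,0],[-0.7,0,0],[-0.7,0,0]], "twist": [0,0,0]}}

```text
time_s: 24.25
tool_pos: [0.6416, 0.1762, 0.1565]
tool_rot: [179.1, -1.8, 7.9]
force: [1.6, 0.2, 0.6]
grip_width: 0.0003
```

```bash
python3 s.py; python3 - <<'E'
from h import *
c=optics.read_camera("scene"); u=proj(c,wor([[.05,0,.12]]))[0].astype(int)
cv2.imwrite("pics/s7.png",cv2.resize(c["img"][u[1]-75:u[1]+75,u[0]-100:u[0]+100],None,fx=4,fy=4,interpolation=2))
E
```

```text
t 24.25 pos [0.6416 0.1762 0.1565] rot [179.06  -1.77   7.94] F [1.57 0.15 0.56] M [ 0.06 -0.21  0.02] w 0.0003
palette mm [[ 98.7  -5.2 156.5]]
```

Emit:
{"api": "arm_command", "payload": {"translation": [[-1.1,0,0.2],[-1.1,0,0.2],[-1.1,0,0.2],[-1.1,0,0.3]], "twist": [0,0,0,0]}}

```text
time_s: 24.8
tool_pos: [0.5946, 0.1696, 0.1455]
tool_rot: [179.0, -1.7, 8.0]
force: [-0.3, 0.9, 0.7]
grip_width: 0.0003
```

```bash
python3 s.py
```

```text
t 24.8 pos [0.5946 0.1696 0.1455] rot [179.04  -1.71   7.96] F [-0.32  0.88  0.67] M [ 0.16 -0.24  0.04] w 0.0003
palette mm [[ 51.2  -5.3 145.5]]
```

Emit:
{"api": "arm_command", "payload": {"translation": [[-0.9,0,0.5],[-0.9,0,0.5],[-0.9,0,0.6]], "twist": [0,0,0]}}

```text
time_s: 25.18
tool_pos: [0.5659, 0.1654, 0.1276]
tool_rot: [179.0, -1.7, 8.0]
force: [-0.8, 0.0, 0.9]
grip_width: 0.0005
```

Emit:
{"api": "arm_command", "payload": {"translation": [[-0.8,0,0.7],[-0.8,0,0.7],[-0.8,0,0.8]], "twist": [0,0,0]}}

```text
time_s: 25.55
tool_pos: [0.5408, 0.1616, 0.103]
tool_rot: [179.0, -1.6, 8.0]
force: [0.0, 0.1, -0.1]
grip_width: 0.0009
```

```bash
python3 s.py; python3 - <<'E'
from h import *
c=optics.read_camera("scene"); u=proj(c,wor([[.0,0,.1]]))[0].astype(int)
cv2.imwrite("pics/s8.png",cv2.resize(c["img"][u[1]-75:u[1]+75,u[0]-100:u[0]+100],None,fx=4,fy=4,interpolation=2))
E
```

```text
t 25.55 pos [0.5408 0.1616 0.103 ] rot [179.04  -1.64   7.97] F [ 0.04  0.15 -0.06] M [ 0.09 -0.23 -0.03] w 0.0009
palette mm [[ -3.1  -5.9 103. ]]
```

Emit:
{"api": "arm_command", "payload": {"translation": [[-0.6,0,0.8],[-0.5,0,0.8],[-0.5,0,0.8]], "twist": [0,0,0]}}

```text
time_s: 25.98
tool_pos: [0.5233, 0.1585, 0.0759]
tool_rot: [179.0, -1.5, 8.0]
force: [0.7, -0.4, 0.4]
grip_width: 0.0007
```

Emit:
{"api": "arm_command", "payload": {"translation": [[-0.4,0,0.8],[-0.3,0,0.8],[-0.2,0,0.6]], "twist": [0,0,0]}}

```text
time_s: 26.35
tool_pos: [0.5143, 0.1568, 0.0518]
tool_rot: [179.0, -1.5, 8.0]
force: [0.6, -0.0, 0.7]
grip_width: 0.0007
```

Emit:
{"api": "arm_command", "payload": {"translation": [[0,0,0.3],[0,0,0.2]], "twist": [0,0]}}

```text
time_s: 26.6
tool_pos: [0.5139, 0.1566, 0.0472]
tool_rot: [179.0, -1.4, 8.0]
force: [-5.8, -2.3, 21.8]
grip_width: 0.0001
```

Emit:
{"api": "arm_command", "payload": {"translation": [[0,0,-0.5],[0,0,-3],[0,0,-5],[0,0,-5],[0,3,-2],[0,5,0],[0,5,0],[0,5,0],[0,5,0],[0,2,0]], "twist": [0,0,0,0,0,0,0,0,0,0]}}

```text
time_s: 27.85
tool_pos: [0.5472, -0.0931, 0.2141]
tool_rot: [178.8, -1.7, 8.4]
force: [-0.2, -0.4, -0.3]
grip_width: 0.0005
```

```bash
python3 s.py; python3 - <<'E'
from h import *
c=optics.read_camera("top"); s=optics.read_camera("scene"); b=s["img"][175:325,300:480]
a=c["img"][130:300,180:400]
b=cv2.resize(b,(int(180*340/150),340)); a=cv2.resize(a,None,fx=2,fy=2)
o=np.hstack([a,b]); f=800/o.shape[1]; cv2.imwrite("pics/end.png",cv2.resize(o,None,fx=f,fy=f)); print(a.shape,f)
E
```

```text
t 27.85 pos [ 0.5472 -0.0931  0.2141] rot [178.82  -1.66   8.39] F [-0.21 -0.37 -0.29] M [ 0.05 -0.07 -0.03] w 0.0005
palette mm [[ -31.6 -259.1  214.1]]
(340, 440, 3) 0.9433962264150944
```

View pics/end.png

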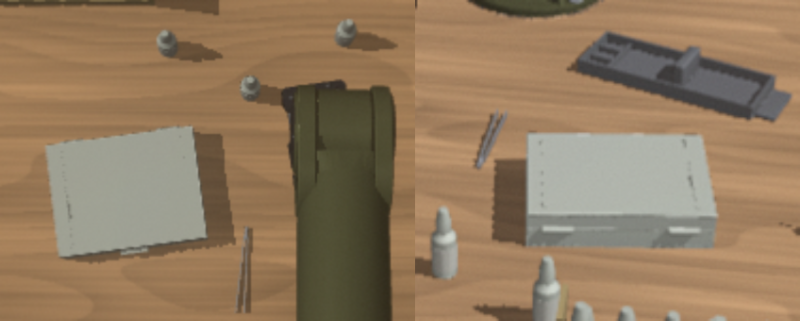

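The lid is shut flat over the palette, at (125,190) in the left half of the picture. The bottles and tweezers stand and lie where they were, and the arm touches nothing. I'm handing in.

```bash
python3 -c "
from cell import env; print(env.sign_off())"
```

```text
the job is handed in; nothing more can be done
None
```

The tray is home in the front bay with its tongue under the lip, and the palette's lid is shut. I handed the job in with the arm clear and about 28 s on the robot's clock. No verdict was reported.

- **How the tray went in:** the arm cannot tilt its tool, so I held the grip bar across its 44 mm width instead of the 12 mm the task calls for. That let the tray pivot between the pads. I tilted it against the heel wall, slid the tongue under the lip, lowered the heel and let go. The lid was then pushed shut gently from behind.
- **Tray check:** before shutting the lid, the top view showed the tray wholly inside the bay with the lip over its tongue. A touch on its heel side met the tray floor at z of about 8.5–9 mm, where 8 mm means flat.
- **Lid check:** the fingers met the closed lid's outer face at z 47.2 mm, where 47 mm means shut. The last picture shows it closed, with the bottles and tweezers where they were. The jar, brush tin and figure were outside that last crop, but the arm never went near them.
- **What disagreed:** the top camera read about 3–5 mm off the arm's own position, so I placed the tray by its position relative to the palette in the camera picture. The tool also drifted up to 2.7° from vertical, with no effect on the result.

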